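Snap the spare hook onto the utensil rail and close up the row

TASK

Snap the spare grey plastic hook onto the empty middle of the steel utensil rail, peg to the front like the hook already there: its C-shaped jaws go down over the rail until they click shut round it. Then slide it along the rail so that it pushes the other hook ahead of it, until both sit closed up with no gap against the left-hand end of the rail, and let go. The rail's posts telescope, so it may stand higher or lower and slope a little: follow it by feel. Work gently: press and push no harder than it takes, do not shove the stand about, and leave the other things on the worktop where they are.

Things in the scene. Friction and masses are not known exactly. Their poses are not given: they have to be found in the camera images.
- stand: Loose utensil stand, about 3.6 kg: steel base plate 110 x 350 mm on rubber feet (top 16 mm up), two posts at y = -154 and +154 mm, a polished 10 mm steel rail between bosses (23 mm in diameter, 16 mm long) on them. A side push over some 25 N shifts it. Origin under the plate's middle, at worktop height; y runs along the rail to the left, x back, z up.
- rail_mid (a point): Middle of the rail as nominally set: 200 mm above the stand's origin, level, between boss faces at stand y = -146 and +146 mm. The posts telescope (clamped now): the right-hand end of the straight rail stands up to 15 mm higher or lower than this, it slopes by up to 0.045 rad, and its left end is up to 4 mm to the front or back. This is not measured; feel for it.
- near_hook (a joint): Distance (m) of the hook already on the rail from the left-hand boss: 0 when it touches, up to 0.09. It stays where left and takes 6 to 7 N to push along. Same moulding as the spare hook, 26 mm long along the rail; a small steel turner (blade 44 mm wide) hangs from its peg, 30 mm in front of the rail, down to 140 mm below the rail.
- hook: Spare clip-on rail hook, grey plastic, about 35 g, standing on the lips of its jaws, gap down. Grip block 20 mm (x) x 26 mm (y), 16 to 51 mm above the origin, over a C with its bore along y. Peg 7 mm thick from the front (-x), reaching 43 mm out, 23 mm high at most: pinch the block front and back with the TCP at 46 mm. Origin: centre of the underside; x back, z up.
- hook_bore (a point): Centre of the spare hook's C on the bore axis, 11.15 mm above its origin. Gap 6 to 7 mm, flaring to a 13 mm mouth. The lips meet the rail 9 mm above its axis, the push rises to 4 to 10 N at some 7 mm, then falls, and below 4 mm the jaws pull the hook home with 2 to 4 N; the saddle then rests hard on the rail. Off to one side, the lips push sideways.
- hook_face (a point): Centre of the spare hook's left-hand (+y) face, 13 mm from its origin, on the bore axis. Snapped on, the hook keeps its angle and slides along the rail with about 2 to 6 N; held off the rail's true line it presses on it with a few N for each mm. Closed up at the left, it is at stand y = +120 mm (rail level).
- hook_peg (a point): Tip of the spare hook's peg, 40 mm in front (-x) of its origin and 19 mm up.
- jaw_a (a joint): Sprung back jaw of the spare hook's C (rad): 0 closed on nothing, 0.2 spread widest, about 0.05 (0.03 to 0.12 under load) when the rail is held in the C.
- jaw_b (a joint): Sprung front jaw of the C, the same.
- mug: Spotted mug, 91 mm high, 82 mm across; origin at the centre of its underside. To be left alone.
- spice_a: Small spice jar, 42 mm across, 96 mm high; origin at the centre of its underside. To be left alone.
- shaker: Salt shaker, 44 mm across, 90 mm high; origin at the centre of its underside. To be left alone.
Not all that is in view belongs to the job. Several things have the shape of the hook; the one meant has the colours described above.

How it is judged:
On the way:
1. the spare hook is snapped onto the rail while the other hook is still well away from the left-hand end (value of joint jaw_a between 0.02 and 0.13 rad and value of joint jaw_b between 0.02 and 0.13 rad and z of hook_bore in the frame of stand between 0.165 and 0.235 m and x of hook_bore in the frame of stand between -0.013 and 0.013 m and angle between the y axis of hook and the y axis of stand, either way round below 0.13 rad and x of hook_peg in the frame of stand below -0.025 m and angle between hook's own z axis and vertical below 0.25 rad and value of joint near_hook above 0.02 m), for 0.2 s.
At the end, for the whole second after the job is handed in: The spare hook is on the rail, both jaws shut round it (0.02 to 0.13 rad), bore 165 to 235 mm above the stand's origin and within 0.13 rad of its y, peg to the front, upright within 0.25 rad; the other hook within 1.6 mm of the left boss, the spare hook within 2 mm of closed up to it; at rest (value of joint jaw_a between 0.02 and 0.13 rad and value of joint jaw_b between 0.02 and 0.13 rad and z of hook_bore in the frame of stand between 0.165 and 0.235 m and x of hook_bore in the frame of stand between -0.013 and 0.013 m and angle between the y axis of hook and the y axis of stand, either way round below 0.13 rad and x of hook_peg in the frame of stand below -0.025 m and angle between hook's own z axis and vertical below 0.25 rad and value of joint near_hook below 0.0016 m and y of hook_face in the frame of stand above 0.1178 m and linear speed of hook below 0.1 m/s and linear speed of stand below 0.01 m/s); the robot touches nothing.
It fails at once if the spare hook is pressed or pushed on the rail stand with more than 36 N in all, the grip of its jaws on the rail (10 to 15 N) included (contact force between hook and stand above 36 N).
It fails at once if the stand is shoved more than 10 mm (distance of stand from where it was at the start of the episode above 0.01 m).
It fails at once if the mug is moved more than 25 mm (distance of mug from where it was at the start of the episode above 0.025 m).
It fails at once if the spice jar is moved more than 25 mm (distance of spice_a from where it was at the start of the episode above 0.025 m).
It fails at once if the salt shaker is moved more than 25 mm (distance of shaker from where it was at the start of the episode above 0.025 m).
It also fails if it takes over 72 s, if anything falls off the work surface, if the arm or the gripper's body presses on something with over 40 N, if the wrist force passes 120 N, or if a joint passes its speed limit or range.

ROBOT

A 6-joint arm with a two-finger parallel gripper is mounted at the origin on a cart in front of the work surface, level with it; the furniture and walls round the work are solid. World frame = base frame: x ahead of the robot, y to its left, z up, the work surface at z = 0. Lengths are in m, angles in rad, forces in N, time in s.
With the tool pointing down it reaches from about 0.375 to 0.9 m from the base axis. Payload 3.1 kg.
Tool frame: the origin (TCP) lies between the finger pads, 19 mm behind the fingertips; this is the grasp point; z points along the fingers, y is the line along which they close (so a half turn about z gives the same grasp; the last joint's range is limited). The gripper opens to 85 mm and grips with 20 to 120 N. Pads are 22 mm wide; open, the fingers measure 114 mm over their backs; the gripper's body (76 mm by 85 mm) begins 54 mm behind the grasp point. The pads swing forward as they close: fully open they stand 13 mm farther back than shut.
Start: joints at [-1.288, 0.527, 1.433, -0, 1.181, -0.178], TCP at [0.278, -0.559, 0.25] pointing down, gripper open.
Joint ranges: [-3.08, 3.08], [-0.75, 2.2], [0.22, 2.44], [-1.43, 4.57], [0, 2.65], [-2.85, 2.85]. Speed limits (rad/s): [2.79, 2.79, 3.14, 3.14, 3.14, 3.14].

INTERFACE

Orientations are given as a unit quaternion [x, y, z, w].
In Python, from station import manip gives the robot as it stands.
- The arm moves only by the tool drive_tool, never from a script. Its argument "plan" is a list of rows, each a list of 7 numbers: the shift along the tool's x, y, z in m, then the turn, a rotation vector about the tool's x, y, z in degrees, then the opening, from -1 (shut) to 1 (fully open). In form: [[x, y, z, wx, wy, wz, gripper], ...]. A call has 1 to 10 rows; each row shifts and turns the commanded pose from where the row before left it, along the tool's axes as they then stand; what a row does not reach is not made up. A row lasts 1/10 s, in which the tool goes at most 50 mm and 8.59 degrees, less where a joint would pass 70% of its speed; a pose out of reach is approached as far as the arm can. A call is refused whole if a number of a shift passes 0.05 or a number of a turn 8.59, either way. A call with a gripper value outside its range is refused whole. The fingers move at their own pace and stop on an object; "newtons" is the grip in N (left out, the last holds). Time passes only in rows, so rows that do not move let the fingers close. It gives the time, the measured TCP pose, the force, the opening and the grip force at its end, in the units of the state.
- manip.sense(): the state, without advancing time (a new reading comes with each control period).
- manip.snapshot(name): name is "side" or "top"; returns a dict with "image" (480x640x3 uint8, red, green, blue), "z_map" (480x640 float32, m along the optical axis (not along the pixel's ray), 0 where there is no reading), "fov_y" (degrees; the focal length in pixels is half the picture's height over the tangent of half this angle, whatever the lens; pixels are square), "cx", "cy" (the principal point, pixels), "extrinsics" (4x4, takes a point from camera to world coordinates). Camera axes: x right, y up, looking along -z (the intrinsics and any distortion apply to the point x, -y, -z); pixel columns grow to the right and rows downward; lengths in m; the calibration is good to about 2 mm. A picture is of the moment at which its call begins.
- manip.sign_off(): hands the job in; it is judged then, once.
The state is a dict: "t": time; "q": joint angles; "qd": joint speeds; "tau": joint torques, N m; "tcp_pos": TCP position; "tool_rot": TCP orientation; "force": force on the tool from outside, world axes, zero at the start; "ft_torque": the same for the moment, N m; "finger_gap": opening from 0.0 (shut) to 1.0 (fully open); "gripper_force": force on a finger pad.
Only numpy, scipy, OpenCV 4.12 (cv2) and the standard library are available. Lean on these libraries where they do the work, as an engineer would, in place of code of your own. Each camera call takes 0.05 s, during which the arm holds its last target. There are 200 camera calls.

## Working session

There is one attempt and no reset: what is moved stays moved. The work goes in short steps, Python scripts to look and compute and a tool call to move; the robot and the scene stay as the last step left them, time stands still between calls to the robot, and variables do not carry over. Pictures are saved under pics/ and viewed, at most 10 in all, crops included, and the job is handed in when it is done.

Besides the shell and the picture viewer there is one more tool, called after ">>>" by a JSON object that holds its "name" and its "arguments". drive_tool: Moves the arm, as the interface text tells. Its arguments: {"type":"object","properties":{"plan":{"type":"array"},"newtons":{"type":"number"}},"required":["plan"]}

```bash
mkdir -p pics; cat > h.py <<'E'
import numpy as np,cv2,pickle
from station import manip
def snap(n,tag):
    s=manip.snapshot(n); pickle.dump(s,open(f'{tag}.pkl','wb'))
    cv2.imwrite(f'pics/{tag}.png',s['image'][:,:,::-1]); return s
def load(t): return pickle.load(open(f'{t}.pkl','rb'))
def f(s): return 240/np.tan(np.radians(s['fov_y'])/2)
def ray(s,u,v):
    d=np.array([(u-s['cx'])/f(s),-(v-s['cy'])/f(s),-1]); E=np.array(s['extrinsics'])
    return E[:3,3],E[:3,:3]@d
def pz(s,u,v,r=1):
    z=s['z_map'][v-r:v+r+1,u-r:u+r+1]; z=np.median(z[z>0]) if (z>0).any() else np.nan
    o,d=ray(s,u,v); return o+d*z
def at(s,u,v,h):
    o,d=ray(s,u,v); return o+d*(h-o[2])/d[2]
def tri(s1,p1,s2,p2):
    o1,d1=ray(s1,*p1);o2,d2=ray(s2,*p2)
    k=np.linalg.lstsq(np.c_[d1,-d2],o2-o1,rcond=None)[0]
    a=o1+k[0]*d1;b=o2+k[1]*d2; return (a+b)/2,np.linalg.norm(a-b)
E
python3 - <<'E'
from h import *
for n in('side','top'):
    s=snap(n,n+'0'); print({k:v for k,v in s.items() if k not in('image','z_map')})
print(manip.sense())
E
```

```text
{'fov_y': 51.51598176346275, 'cx': 322.21073948001566, 'cy': 242.5249174501018, 'extrinsics': array([[ 0.84260327,  0.34866543, -0.41042923, -0.00631424],
       [-0.53824778,  0.57011754, -0.62068938, -0.73015515],
       [ 0.01757997,  0.74390752,  0.6680513 ,  0.91747325],
       [ 0.        ,  0.        ,  0.        ,  1.        ]])}
{'fov_y': 56.727884258095656, 'cx': 319.46482782681954, 'cy': 242.73979664051254, 'extrinsics': array([[-0.01423983,  0.99763857, -0.06719006,  0.39537203],
       [-0.99989597, -0.01405315,  0.00325016,  0.00674369],
       [ 0.00229825,  0.06722935,  0.9977349 ,  1.09535054],
       [ 0.        ,  0.        ,  0.        ,  1.        ]])}
{'t': 0.1, 'q': array([-1.28749457e+00,  5.28401144e-01,  1.43377031e+00, -1.67364789e-05,
        1.18139181e+00, -1.78520354e-01]), 'qd': array([-0.00017258, -0.0025535 , -0.0020828 , -0.00026552,  0.00083489,
       -0.00142536]), 'tau': array([ 4.25484095e-04, -4.43304312e+01, -1.78586662e+01, -1.83178704e-04,
        3.87972454e-03, -1.05037165e-05]), 'tcp_pos': array([ 0.27832711, -0.55893167,  0.24911549]), 'tool_rot': array([ 9.73457089e-01,  2.28867483e-01, -5.93252776e-05, -9.83549093e-04]), 'force': array([ 0.33909138, -0.32850728, -0.14723863]), 'ft_torque': array([-0.00616951,  0.00458032, -0.00976693]), 'gripper_force': 0.0, 'finger_gap': 0.9997261609994412}
```

View pics/side0.png

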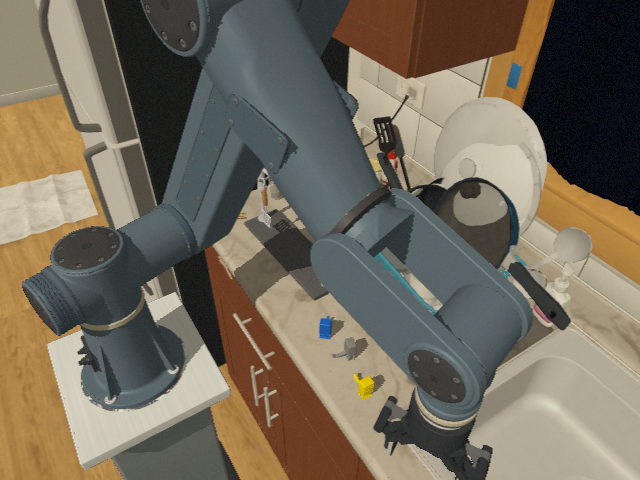

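View pics/top0.png

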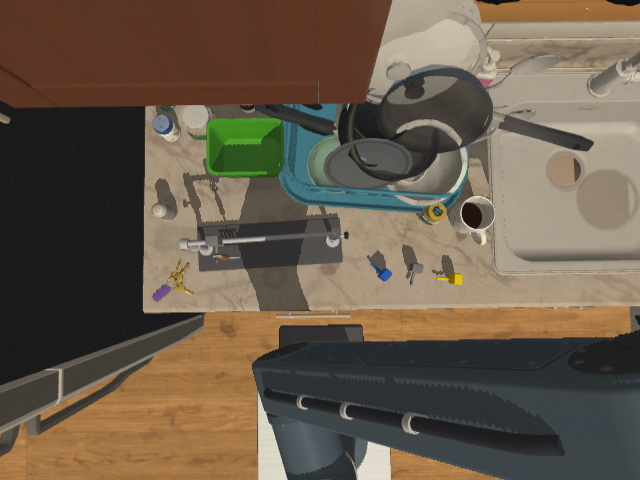

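Both views show three hook-shaped things: blue (top 381,270; side 326,327), grey (top 414,271; side 346,349) and yellow (top 452,279; side 364,385). Only the grey one matches the description. The stand is in the top view, with posts near (206,244) and (333,239). I'll enlarge to confirm.

```bash
python3 - <<'E'
from h import *
t=load('top0')['image'][:,:,::-1]; s=load('side0')['image'][:,:,::-1]
a=cv2.resize(t[215:275,175:355],None,fx=4.4,fy=4.4,interpolation=cv2.INTER_CUBIC)[:264,:792]
b=cv2.resize(t[250:290,390:440],None,fx=7.9,fy=7.9,interpolation=cv2.INTER_CUBIC)
c=cv2.resize(s[330:370,321:371],None,fx=7.9,fy=7.9,interpolation=cv2.INTER_CUBIC)
bc=np.hstack([b,c])[:,:790]; a=a[:,:bc.shape[1]]
cv2.imwrite('pics/crop1.png',np.vstack([a,bc])[:600]); print(a.shape,b.shape)
T=load('top0');S=load('side0')
for u,v in[(414,271),(418,268),(405,283),(206,244),(333,239),(270,239),(250,240),(230,240)]: print(u,v,pz(T,u,v).round(4))
print(pz(S,350,346),pz(S,346,349))
E
```

```text
(264, 790, 3) (316, 395, 3)
414 271 [ 0.3962 -0.2193  0.0425]
418 268 [ 0.403  -0.2272  0.0502]
405 283 [ 0.3671 -0.2057 -0.0015]
206 244 [0.4541 0.2245 0.2326]
333 239 [ 0.4653 -0.0247  0.1669]
270 239 [0.4647 0.1036 0.1997]
250 240 [0.4633 0.1443 0.1981]
230 240 [0.4639 0.1847 0.1981]
[ 0.3992871  -0.23284642  0.05160423] [ 0.39609003 -0.22416583  0.03319621]
```

View pics/crop1.png

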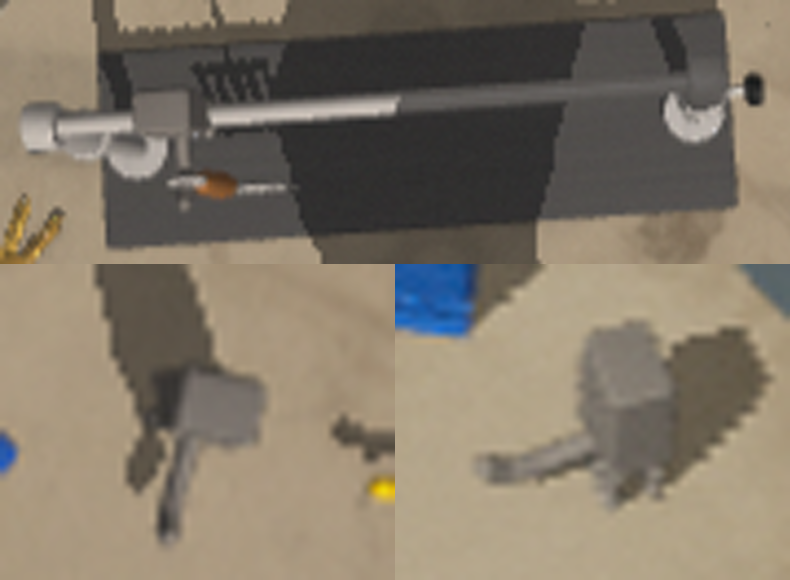

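The crop confirms it: the grey hook has its block top at about top px (418,268) and its peg tip at (411,285), pointing to the front. The hook on the rail is at about (212,240) with a gap to the left boss at about 188. The rail runs up to px 329 on the right.

```bash
python3 - <<'E'
from h import *
T=load('top0');S=load('side0')
def cloud(s,u0,u1,v0,v1):
    P=[];U=[]
    for v in range(v0,v1):
        for u in range(u0,u1):
            z=s['z_map'][v,u]
            if z>0:
                o,d=ray(s,u,v);P.append(o+d*z);U.append((u,v))
    return np.array(P),np.array(U)
for n,s,w in(('top',T,(403,428,258,290)),('side',S,(330,366,330,366))):
    P,U=cloud(s,*w)
    m=P[:,2]>0.044; m&=(abs(P[:,0]-.4)<.03)&(abs(P[:,1]+.227)<.03)
    r=cv2.minAreaRect((P[m][:,:2]*1000).astype(np.float32)); print(n,'block',r,np.median(P[m][:,2]),P[m].mean(0),m.sum())
    m=(P[:,2]>0.009)&(P[:,0]<.385)&(P[:,2]<.03)&(abs(P[:,1]+.22)<.03)
    if m.any():print('peg',P[m].mean(0),P[m][P[m][:,0].argmin()])
c=lambda x,y:(x/4.4+175-.4,y/4.4+215-.4)
q=[at(T,*c(*p),.016) for p in[(97,52),(720,12),(737,205),(107,247)]]
print(np.array(q).round(4),'ctr',np.mean(q,0).round(4))
print('yaw',[np.degrees(np.arctan2(-(a-b)[0],(a-b)[1])) for a,b in((q[0],q[1]),(q[3],q[2]))])
P,U=cloud(T,186,330,228,250)
for u in range(186,330,6):
    m=(U[:,0]>=u)&(U[:,0]<u+6)&(P[:,2]>.15)
    k=P[m]
    if len(k): print(u,len(k),'z max/med',k[:,2].max().round(4),np.median(k[:,2]).round(4),'x',k[:,0].min().round(4),k[:,0].max().round(4),np.median(k[:,0]).round(4),'y',np.median(k[:,1]).round(4))
E
```

```text
top block ((404.99749755859375, -225.83067321777344), (25.904687881469727, 20.20197296142578), 72.59807586669922) 0.05007135621237835 [ 0.40460584 -0.22538231  0.05015503] 96
peg [ 0.37446842 -0.21757892  0.01774268] [ 0.36493984 -0.2186063   0.01893351]
side block ((405.3485107421875, -225.31080627441406), (29.040496826171875, 20.32063102722168), 72.8266830444336) 0.0517325631854077 [ 0.4041289  -0.22716564  0.0513565 ] 112
peg [ 0.37462118 -0.21803778  0.01907518] [ 0.36347243 -0.2154498   0.02526919]
[[ 0.5122  0.3021  0.016 ]
 [ 0.5296 -0.0435  0.016 ]
 [ 0.4224 -0.0511  0.016 ]
 [ 0.4042  0.2961  0.016 ]] ctr [0.4671 0.1259 0.016 ]
yaw [np.float64(2.8956030165951456), np.float64(2.9982179320392954)]
186 61 z max/med 0.2026 0.1941 x 0.4491 0.4695 0.4573 y 0.2717
192 42 z max/med 0.1983 0.1944 x 0.4511 0.4686 0.4589 y 0.2598
198 30 z max/med 0.1983 0.1951 x 0.4568 0.4651 0.4608 y 0.2451
204 57 z max/med 0.2364 0.2326 x 0.4522 0.4719 0.4618 y 0.2226
210 70 z max/med 0.2366 0.2327 x 0.4459 0.4718 0.4615 y 0.2123
216 71 z max/med 0.2365 0.2231 x 0.4458 0.4719 0.4603 y 0.2021
222 38 z
[... 414 characters left out ...]
668 y 0.1217
264 29 z max/med 0.2029 0.2003 x 0.4629 0.4729 0.4668 y 0.1113
270 30 z max/med 0.2053 0.2019 x 0.4643 0.4729 0.4685 y 0.0984
276 29 z max/med 0.2045 0.2021 x 0.4642 0.4726 0.4683 y 0.0871
282 30 z max/med 0.2072 0.2024 x 0.466 0.4744 0.4698 y 0.0741
288 30 z max/med 0.2062 0.2034 x 0.4659 0.4741 0.4698 y 0.062
294 29 z max/med 0.2062 0.2033 x 0.4661 0.4758 0.4714 y 0.0489
300 30 z max/med 0.2082 0.2045 x 0.4674 0.4757 0.4714 y 0.0378
306 30 z max/med 0.21 0.205 x 0.4673 0.4775 0.4713 y 0.0256
312 29 z max/med 0.2088 0.2052 x 0.4691 0.4775 0.4729 y 0.0145
318 30 z max/med 0.2088 0.2062 x 0.4689 0.4772 0.4728 y 0.0015
324 29 z max/med 0.2107 0.2061 x 0.4689 0.479 0.4745 y -0.0115
```

>>> {"name": "drive_tool", "arguments": {"plan": [[0, 0, 0, 0, 0, -7.9, 0], [0, 0, 0, 0, 0, -7.9, 0], [0, 0, 0, 0, 0, -7.9, 0], [0, 0, 0, 0, 0, -7.9, 0], [0, 0, 0, 0, 0, -7.9, 0], [0, 0, 0, 0, 0, -7.9, 0], [0, 0, 0, 0, 0, 0, 0]], "newtons": 45}}

```text
t: 0.8
tcp_pos: [0.2784, -0.5591, 0.2495]
tool_rot: [0.799, 0.601, 0.0, -0.001]
force: [0.4, -0.7, 0.7]
finger_gap: 0.498
gripper_force: 0.0
```

```bash
cat >> h.py <<'E'
from scipy.spatial.transform import Rotation as R
def to(target,yaw=None,q=None):
    s=manip.sense(); r=R.from_quat(s['tool_rot']); M=r.as_matrix()
    d=M.T@(np.array(target)-s['tcp_pos'])
    print('t',s['t'],'tcp',s['tcp_pos'].round(4),'xang',np.degrees(np.arctan2(M[1,0],M[0,0])).round(2),'tilt M:',M[:,2].round(4),'F',s['force'].round(2),'T',s['ft_torque'].round(3),'gap',round(s['finger_gap'],3),'gf',round(s['gripper_force'],1))
    print('shift',d.round(4))
    if q is not None: print('rotvec deg',np.degrees((r.inv()*q).as_rotvec()).round(2))
E
python3 -c "
from h import *
to([.405,-.2257,.15])
print(manip.sense()['q'])"
```

```text
t 0.8 tcp [ 0.2784 -0.5591  0.2495] xang 73.85 tilt M: [-3.0e-04  1.1e-03 -1.0e+00] F [ 0.44 -0.7   0.72] T [0.086 0.037 0.003] gap 0.498 gf 0.0
shift [0.3554 0.0289 0.0998]
[-1.28746982e+00  5.27995569e-01  1.43335514e+00  1.06666237e-05
  1.18140221e+00 -1.00556727e+00]
```

>>> {"name": "drive_tool", "arguments": {"plan": [[0.0355, 0.0029, 0.01, 0, 0, 0, 0], [0.0355, 0.0029, 0.01, 0, 0, 0, 0], [0.0355, 0.0029, 0.01, 0, 0, 0, 0], [0.0355, 0.0029, 0.01, 0, 0, 0, 0], [0.0355, 0.0029, 0.01, 0, 0, 0, 0], [0.0355, 0.0029, 0.01, 0, 0, 0, 0], [0.0355, 0.0029, 0.01, 0, 0, 0, 0], [0.0355, 0.0029, 0.01, 0, 0, 0, 0], [0.0355, 0.0029, 0.01, 0, 0, 0, 0], [0.0355, 0.0029, 0.01, 0, 0, 0, 0]]}}

```text
t: 1.8
tcp_pos: [0.4054, -0.2253, 0.1497]
tool_rot: [0.801, 0.599, 0.0, 0.0]
force: [0.1, -1.4, -0.1]
finger_gap: 0.499
gripper_force: 0.0
```

>>> {"name": "drive_tool", "arguments": {"plan": [[0, 0, 0, 0, 0, 0, 0], [0, 0, 0, 0, 0, 0, 0], [0, 0, 0, 0, 0, 0, 0]]}}

```text
t: 2.1
tcp_pos: [0.4055, -0.2277, 0.1503]
tool_rot: [0.8, 0.6, 0.0, 0.001]
force: [-0.2, -0.8, -0.2]
finger_gap: 0.495
gripper_force: 0.0
```

```bash
python3 - <<'E'
from h import *
to([.405,-.2257,.046])
s=snap('side','side1');t=snap('top','top1')
a=cv2.resize(s['image'][250:410,250:450,::-1],None,fx=3,fy=3,interpolation=cv2.INTER_CUBIC)
cv2.imwrite('pics/c2.png',a)
E
```

```text
t 2.1 tcp [ 0.4055 -0.2277  0.1503] xang 73.76 tilt M: [ 0.001  -0.0013 -1.    ] F [-0.19 -0.81 -0.16] T [0.01  0.017 0.015] gap 0.495 gf 0.0
shift [ 0.0019 -0.0012  0.1043]
```

View pics/c2.png

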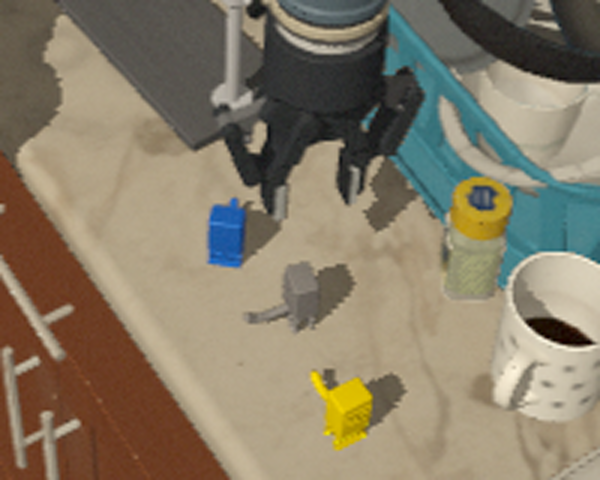

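The open fingers straddle the grey hook's line at crop (295,300), and nothing is in the way of going down.

>>> {"name": "drive_tool", "arguments": {"plan": [[0.0019, -0.0012, 0.013, 0, 0, 0, 0], [0, 0, 0.013, 0, 0, 0, 0], [0, 0, 0.013, 0, 0, 0, 0], [0, 0, 0.013, 0, 0, 0, 0], [0, 0, 0.013, 0, 0, 0, 0], [0, 0, 0.013, 0, 0, 0, 0], [0, 0, 0.013, 0, 0, 0, 0], [0, 0, 0.013, 0, 0, 0, 0], [0, 0, 0, 0, 0, 0, 0], [0, 0, 0, 0, 0, 0, 0]]}}

```text
t: 3.2
tcp_pos: [0.4044, -0.2253, 0.0461]
tool_rot: [0.8, 0.6, 0.0, 0.0]
force: [0.1, 0.5, 0.0]
finger_gap: 0.495
gripper_force: 0.0
```

>>> {"name": "drive_tool", "arguments": {"plan": [[0, 0, 0, 0, 0, 0, -0.2], [0, 0, 0, 0, 0, 0, -0.35], [0, 0, 0, 0, 0, 0, -0.45], [0, 0, 0, 0, 0, 0, -0.6], [0, 0, 0, 0, 0, 0, -1], [0, 0, 0, 0, 0, 0, -1], [0, 0, 0, 0, 0, 0, -1]], "newtons": 45}}

```text
t: 3.9
tcp_pos: [0.4046, -0.2246, 0.0464]
tool_rot: [0.799, 0.601, 0.0, 0.0]
force: [-1.1, 0.1, 5.7]
finger_gap: 0.224
gripper_force: 46.4
```

>>> {"name": "drive_tool", "arguments": {"plan": [[0, 0, -0.02, 0, 0, 0, -1], [0, 0, -0.03, 0, 0, 0, -1], [0, 0, -0.04, 0, 0, 0, -1], [0, 0, -0.04, 0, 0, 0, -1], [0, 0, -0.04, 0, 0, 0, -1], [0, 0, -0.04, 0, 0, 0, -1], [0, 0, -0.02, 0, 0, 0, -1], [0, 0, 0, 0, 0, 0, -1], [0, 0, 0, 0, 0, 0, -1]]}}

```text
t: 4.8
tcp_pos: [0.404, -0.2239, 0.2755]
tool_rot: [0.799, 0.601, -0.0, -0.0]
force: [-0.1, 0.0, 0.3]
finger_gap: 0.222
gripper_force: 45.7
```

```bash
python3 - <<'E'
from h import *
# rail: slope dz/dy -.043, dx/dy -.0534
a=np.array([-.0534,1,-.043]);a/=np.linalg.norm(a)
yw=a.copy();zt=-(np.array([0,0,1])-a[2]*a);zt/=np.linalg.norm(zt)
x=a; y=np.cross(zt,x)
to([.468,.1,.28],q=R.from_matrix(np.c_[x,y,zt]))
s=snap('side','side2')
a=cv2.resize(s['image'][180:380,250:450,::-1],None,fx=3,fy=3,interpolation=cv2.INTER_CUBIC)
cv2.imwrite('pics/c3.png',a)
E
```

```text
t 4.8 tcp [ 0.404  -0.2239  0.2755] xang 73.86 tilt M: [-5.e-04  6.e-04 -1.e+00] F [-0.13  0.01  0.32] T [ 0.057  0.042 -0.009] gap 0.222 gf 45.7
shift [ 0.3289 -0.0285 -0.0044]
rotvec deg [ -0.44  -2.47 -19.19]
```

View pics/c3.png

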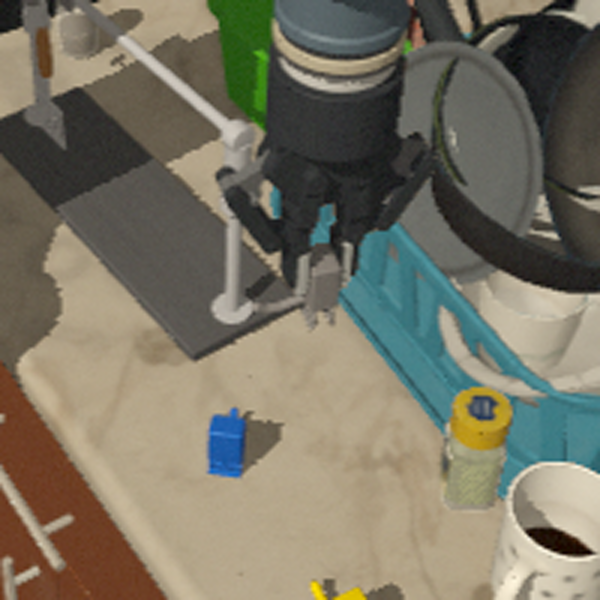

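The hook is held squarely with its peg to the front. The rail is clear to approach.

>>> {"name": "drive_tool", "arguments": {"plan": [[0, 0, -0.01, 0, 0, -6.4, -1], [0, 0, -0.01, 0, 0, -6.4, -1], [0, 0, -0.005, 0, 0, -6.4, -1], [0, 0, 0, 0, 0, 0, -1]]}}

```text
t: 5.25
tcp_pos: [0.404, -0.224, 0.2996]
tool_rot: [0.688, 0.726, 0.0, -0.001]
force: [0.3, 0.2, -0.4]
finger_gap: 0.222
gripper_force: 45.7
```

```bash
cat >> h.py <<'E'
a=np.array([-.0534,1,-.043]);a/=np.linalg.norm(a)
zt=-(np.array([0,0,1])-a[2]*a);zt/=np.linalg.norm(zt)
Q=R.from_matrix(np.c_[a,np.cross(zt,a),zt])
E
python3 -c "
from h import *
to([.4675,.1,.28],q=Q)"
```

```text
t 5.25 tcp [ 0.404  -0.224   0.2996] xang 93.04 tilt M: [-0.0021  0.002  -1.    ] F [ 0.29  0.21 -0.41] T [0.047 0.035 0.029] gap 0.222 gf 45.7
shift [0.3202 0.0806 0.0201]
rotvec deg [-0.11 -2.58 -0.01]
```

>>> {"name": "drive_tool", "arguments": {"plan": [[0.036, 0.009, 0, 0, 0, 0, -1], [0.036, 0.009, 0, 0, 0, 0, -1], [0.036, 0.009, 0, 0, 0, 0, -1], [0.036, 0.009, 0, 0, 0, 0, -1], [0.036, 0.009, 0, 0, 0, 0, -1], [0.036, 0.009, 0, 0, 0, 0, -1], [0.036, 0.009, 0, 0, 0, 0, -1], [0.036, 0.009, 0, 0, 0, 0, -1], [0.032, 0.0086, 0, 0, -1.3, 0, -1], [0, 0, 0.015, 0, -1.3, 0, -1]]}}

```text
t: 6.25
tcp_pos: [0.4689, 0.1024, 0.2856]
tool_rot: [0.687, 0.726, -0.015, 0.017]
force: [-0.0, 0.2, -0.2]
finger_gap: 0.225
gripper_force: 45.7
```

>>> {"name": "drive_tool", "arguments": {"plan": [[0, 0, 0.01, 0, 0, 0, -1], [0, 0, 0, 0, 0, 0, -1], [0, 0, 0, 0, 0, 0, -1], [0, 0, 0, 0, 0, 0, -1]]}}

```text
t: 6.65
tcp_pos: [0.4681, 0.0978, 0.2761]
tool_rot: [0.689, 0.725, -0.016, 0.016]
force: [-0.4, -0.3, -0.4]
finger_gap: 0.225
gripper_force: 45.7
```

```bash
python3 - <<'E'
from h import *
to([.4675,.1,.2425],q=Q)
s=snap('side','side3');t=snap('top','top3')
a=cv2.resize(s['image'][170:320,180:380,::-1],None,fx=4,fy=4,interpolation=cv2.INTER_CUBIC)
cv2.imwrite('pics/c4.png',a)
E
```

```text
t 6.65 tcp [0.4681 0.0978 0.2761] xang 92.94 tilt M: [ 0.0025 -0.0452 -0.999 ] F [-0.36 -0.32 -0.39] T [-0.025 -0.039 -0.004] gap 0.225 gf 45.7
shift [ 0.0037 -0.0005  0.0335]
rotvec deg [ 0.01  0.13 -0.12]
```

View pics/c4.png

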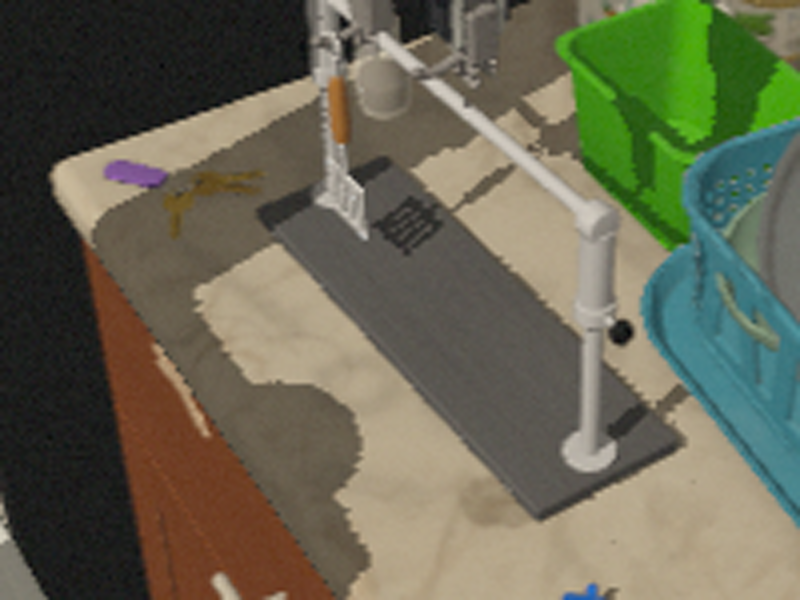

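The hook sits above the middle of the rail, at about crop (470,60), and the neighbouring hook at (375,10) is well clear. Next I go down by feel.

>>> {"name": "drive_tool", "arguments": {"plan": [[0, 0, 0.008, 0, 0, 0, -1], [0, 0, 0.008, 0, 0, 0, -1], [0, 0, 0.006, 0, 0, 0, -1], [0, 0, 0.004, 0, 0, 0, -1], [0, 0, 0, 0, 0, 0, -1], [0, 0, 0, 0, 0, 0, -1]]}}

```text
t: 7.35
tcp_pos: [0.468, 0.0975, 0.2499]
tool_rot: [0.688, 0.726, -0.016, 0.016]
force: [1.0, 0.9, 0.2]
finger_gap: 0.227
gripper_force: 45.7
```

>>> {"name": "drive_tool", "arguments": {"plan": [[0, 0, 0.001, 0, 0, 0, -1], [0, 0, 0.001, 0, 0, 0, -1], [0, 0, 0.001, 0, 0, 0, -1], [0, 0, 0.001, 0, 0, 0, -1], [0, 0, 0, 0, 0, 0, -1], [0, 0, 0, 0, 0, 0, -1]]}}

```text
t: 7.95
tcp_pos: [0.468, 0.0973, 0.246]
tool_rot: [0.688, 0.726, -0.016, 0.016]
force: [-0.0, 0.4, 0.4]
finger_gap: 0.225
gripper_force: 45.7
```

>>> {"name": "drive_tool", "arguments": {"plan": [[0, 0, 0.001, 0, 0, 0, -1], [0, 0, 0.001, 0, 0, 0, -1], [0, 0, 0, 0, 0, 0, -1], [0, 0, 0, 0, 0, 0, -1]]}}

```text
t: 8.35
tcp_pos: [0.4679, 0.0972, 0.244]
tool_rot: [0.688, 0.726, -0.016, 0.016]
force: [0.2, 0.1, -0.9]
finger_gap: 0.223
gripper_force: 45.7
```

>>> {"name": "drive_tool", "arguments": {"plan": [[0, 0, 0.001, 0, 0, 0, -1], [0, 0, 0.001, 0, 0, 0, -1], [0, 0, 0, 0, 0, 0, -1]]}}

```text
t: 8.65
tcp_pos: [0.4681, 0.0971, 0.242]
tool_rot: [0.688, 0.726, -0.015, 0.017]
force: [0.7, 1.0, -0.1]
finger_gap: 0.222
gripper_force: 45.7
```

>>> {"name": "drive_tool", "arguments": {"plan": [[0, 0, 0.0007, 0, 0, 0, -1], [0, 0, 0.0003, 0, 0, 0, -1], [0, 0, 0, 0, 0, 0, -1]]}}

```text
t: 8.95
tcp_pos: [0.4682, 0.0971, 0.2412]
tool_rot: [0.688, 0.726, -0.015, 0.017]
force: [0.2, -0.2, 1.6]
finger_gap: 0.224
gripper_force: 45.8
```

>>> {"name": "drive_tool", "arguments": {"plan": [[0, 0, 0.0007, 0, 0, 0, -1], [0, 0, 0.0003, 0, 0, 0, -1], [0, 0, 0, 0, 0, 0, -1]]}}

```text
t: 9.25
tcp_pos: [0.4682, 0.097, 0.2403]
tool_rot: [0.688, 0.726, -0.015, 0.017]
force: [0.0, -0.1, 2.6]
finger_gap: 0.22
gripper_force: 46.0
```

>>> {"name": "drive_tool", "arguments": {"plan": [[0, 0, 0.0007, 0, 0, 0, -1], [0, 0, 0.0003, 0, 0, 0, -1], [0, 0, 0, 0, 0, 0, -1]]}}

```text
t: 9.55
tcp_pos: [0.4682, 0.097, 0.2393]
tool_rot: [0.688, 0.726, -0.015, 0.017]
force: [0.5, -1.1, 4.1]
finger_gap: 0.226
gripper_force: 46.2
```

>>> {"name": "drive_tool", "arguments": {"plan": [[0, 0, 0.0007, 0, 0, 0, -1], [0, 0, 0.0003, 0, 0, 0, -1], [0, 0, 0, 0, 0, 0, -1]]}}

```text
t: 9.85
tcp_pos: [0.4682, 0.0969, 0.2382]
tool_rot: [0.688, 0.726, -0.015, 0.017]
force: [-0.3, 0.4, 4.9]
finger_gap: 0.226
gripper_force: 46.3
```

>>> {"name": "drive_tool", "arguments": {"plan": [[0, 0, 0.0007, 0, 0, 0, -1], [0, 0, 0.0003, 0, 0, 0, -1], [0, 0, 0, 0, 0, 0, -1]]}}

```text
t: 10.15
tcp_pos: [0.4681, 0.0969, 0.2371]
tool_rot: [0.688, 0.726, -0.016, 0.017]
force: [-0.0, -0.0, 3.4]
finger_gap: 0.223
gripper_force: 46.3
```

>>> {"name": "drive_tool", "arguments": {"plan": [[0, 0, 0.0007, 0, 0, 0, -1], [0, 0, 0.0003, 0, 0, 0, -1], [0, 0, 0, 0, 0, 0, -1]]}}

```text
t: 10.45
tcp_pos: [0.4679, 0.0968, 0.2358]
tool_rot: [0.688, 0.726, -0.016, 0.016]
force: [0.4, -0.3, 1.9]
finger_gap: 0.226
gripper_force: 46.1
```

Past the peak of 5 N. I continue until the saddle seats.

>>> {"name": "drive_tool", "arguments": {"plan": [[0, 0, 0.0007, 0, 0, 0, -1], [0, 0, 0.0003, 0, 0, 0, -1], [0, 0, 0, 0, 0, 0, -1]]}}

```text
t: 10.75
tcp_pos: [0.4675, 0.0968, 0.2344]
tool_rot: [0.688, 0.726, -0.016, 0.016]
force: [1.6, 0.7, -2.9]
finger_gap: 0.226
gripper_force: 45.4
```

>>> {"name": "drive_tool", "arguments": {"plan": [[0, 0, 0.0007, 0, 0, 0, -1], [0, 0, 0.0003, 0, 0, 0, -1], [0, 0, 0, 0, 0, 0, -1]]}}

```text
t: 11.05
tcp_pos: [0.4677, 0.0968, 0.2337]
tool_rot: [0.688, 0.726, -0.016, 0.016]
force: [1.5, -0.2, -2.0]
finger_gap: 0.221
gripper_force: 45.3
```

>>> {"name": "drive_tool", "arguments": {"plan": [[0, 0, 0.0005, 0, 0, 0, -1], [0, 0, 0, 0, 0, 0, -1]]}}

```text
t: 11.25
tcp_pos: [0.4678, 0.0967, 0.2334]
tool_rot: [0.688, 0.726, -0.016, 0.016]
force: [1.1, 0.2, -1.8]
finger_gap: 0.224
gripper_force: 45.4
```

>>> {"name": "drive_tool", "arguments": {"plan": [[0, 0, 0.0005, 0, 0, 0, -1], [0, 0, 0, 0, 0, 0, -1]]}}

```text
t: 11.45
tcp_pos: [0.468, 0.0967, 0.2331]
tool_rot: [0.688, 0.726, -0.016, 0.016]
force: [1.1, 0.6, -2.1]
finger_gap: 0.226
gripper_force: 45.4
```

>>> {"name": "drive_tool", "arguments": {"plan": [[0, 0, 0.0005, 0, 0, 0, -1], [0, 0, 0, 0, 0, 0, -1]]}}

```text
t: 11.65
tcp_pos: [0.4681, 0.0967, 0.2327]
tool_rot: [0.688, 0.726, -0.016, 0.017]
force: [1.1, 0.2, -1.1]
finger_gap: 0.225
gripper_force: 45.5
```

>>> {"name": "drive_tool", "arguments": {"plan": [[0, 0, 0.0005, 0, 0, 0, -1], [0, 0, 0, 0, 0, 0, -1]]}}

```text
t: 11.85
tcp_pos: [0.4681, 0.0967, 0.2322]
tool_rot: [0.688, 0.726, -0.015, 0.017]
force: [1.0, 0.2, 0.3]
finger_gap: 0.224
gripper_force: 45.6
```

Snapped home: it pulled in and then came to about 0 N. Now I slide left along the tool x axis, checking forces.

>>> {"name": "drive_tool", "arguments": {"plan": [[0.001, 0, 0, 0, 0, 0, -1], [0.002, 0, 0, 0, 0, 0, -1], [0.003, 0, 0, 0, 0, 0, -1], [0.003, 0, 0, 0, 0, 0, -1], [0.003, 0, 0, 0, 0, 0, -1]]}}

```text
t: 12.35
tcp_pos: [0.4674, 0.1088, 0.2315]
tool_rot: [0.688, 0.726, -0.016, 0.017]
force: [1.6, -2.5, 0.1]
finger_gap: 0.227
gripper_force: 45.6
```

>>> {"name": "drive_tool", "arguments": {"plan": [[0.003, 0, 0, 0, 0, 0, -1], [0.003, 0, 0, 0, 0, 0, -1], [0.003, 0, 0, 0, 0, 0, -1], [0.003, 0, 0, 0, 0, 0, -1]]}}

```text
t: 12.75
tcp_pos: [0.4667, 0.1209, 0.2309]
tool_rot: [0.688, 0.726, -0.016, 0.016]
force: [1.1, -1.3, -0.7]
finger_gap: 0.225
gripper_force: 45.6
```

```bash
python3 - <<'E'
from h import *
to([.4609,.2327,.2263])
T=snap('top','top4')
P=[pz(T,u,238) for u in range(186,240)]
for u,p in zip(range(186,240),P): print(u,p.round(4).tolist(),end=' ' if u%3 else '\n')
E
```

```text
t 12.75 tcp [0.4667 0.1209 0.2309] xang 93.06 tilt M: [ 0.0024 -0.0453 -0.999 ] F [ 1.13 -1.31 -0.72] T [-0.391 -0.264  0.046] gap 0.225 gf 45.6
shift [ 0.1121  0.0002 -0.0004]
186 [0.4415, 0.1736, 0.5344]
187 [0.4415, 0.1724, 0.5344] 188 [0.4413, 0.1704, 0.5366] 189 [0.4413, 0.1692, 0.5366]
190 [0.4413, 0.1679, 0.5368] 191 [0.4413, 0.1667, 0.5366] 192 [0.4412, 0.1654, 0.5368]
193 [0.4412, 0.1641, 0.5368] 194 [0.4412, 0.1628, 0.5368] 195 [0.4412, 0.1615, 0.5371]
196 [0.4412, 0.1603, 0.5368] 197 [0.4411, 0.1591, 0.5368] 198 [0.4412, 0.158, 0.5362]
199 [0.4412, 0.1567, 0.5361] 200 [0.4411, 0.1553, 0.5368] 201 [0.4411, 0.154, 0.5368]
202 [0.4411, 0.1528, 0.5368] 203 [0.441, 0.1515, 0.5367] 204 [0.441, 0.1503, 0.5368]
205 [0.441, 0.149, 0.5368] 206 [0.441, 0.1477, 0.5369] 207 [0.4411, 0.1468, 0.5357]
208 [0.441, 0.1454, 0.5361] 209 [0.441, 0.1441, 0.5361] 210 [0.4409, 0.1427, 0.5366]
211 [0.4409, 0.1414, 0.537] 212 [0.4409, 0.1402, 0.5369] 213 [0.4409, 0.139, 0.5365]
214 [0.441, 0.138, 0.5353] 215 [0.4409, 0.1367, 0.5353] 216 [0.4409, 0.1355, 0.5353]
217 [0.4409, 0.1341, 0.5358] 218 [0.4408, 0.1328, 0.5362] 219 [0.4408, 0.1315, 0.5364]
220 [0.4408, 0.1302, 0.5362] 221 [0.4408, 0.129, 0.5362] 222 [0.4408, 0.1277, 0.5361]
223 [0.4408, 0.1266, 0.5357] 224 [0.4408, 0.1253, 0.5357] 225 [0.4407, 0.1241, 0.5357]
226 [0.4407, 0.1228, 0.5357] 227 [0.4407, 0.1216, 0.5352] 228 [0.4407, 0.1202, 0.5358]
229 [0.4407, 0.119, 0.5358] 230 [0.4407, 0.1178, 0.5352] 231 [0.4407, 0.1167, 0.5343]
232 [0.4407, 0.1153, 0.535] 233 [0.4406, 0.1141, 0.535] 234 [0.4407, 0.1129, 0.5347]
235 [0.4406, 0.1116, 0.5347] 236 [0.4406, 0.1102, 0.5355] 237 [0.4405, 0.1089, 0.5356]
238 [0.4406, 0.1078, 0.5347] 239 [0.4406, 0.1066, 0.5347]
```

>>> {"name": "drive_tool", "arguments": {"plan": [[0.003, 0, 0, 0, 0, 0, -1], [0.003, 0, 0, 0, 0, 0, -1], [0.003, 0, 0, 0, 0, 0, -1], [0.003, 0, 0, 0, 0, 0, -1], [0.003, 0, 0, 0, 0, 0, -1], [0.003, 0, 0, 0, 0, 0, -1], [0.003, 0, 0, 0, 0, 0, -1], [0.003, 0, 0, 0, 0, 0, -1], [0.003, 0, 0, 0, 0, 0, -1], [0.003, 0, 0, 0, 0, 0, -1]]}}

```text
t: 13.8
tcp_pos: [0.465, 0.1508, 0.2296]
tool_rot: [0.688, 0.726, -0.016, 0.016]
force: [1.1, -0.8, -0.9]
finger_gap: 0.226
gripper_force: 45.6
```

>>> {"name": "drive_tool", "arguments": {"plan": [[0.003, 0, 0, 0, 0, 0, -1], [0.003, 0, 0, 0, 0, 0, -1], [0.003, 0, 0, 0, 0, 0, -1], [0.003, 0, 0, 0, 0, 0, -1], [0.003, 0, 0, 0, 0, 0, -1], [0.003, 0, 0, 0, 0, 0, -1], [0.002, 0, 0, 0, 0, 0, -1], [0.002, 0, 0, 0, 0, 0, -1]]}}

```text
t: 14.6
tcp_pos: [0.4638, 0.1727, 0.2286]
tool_rot: [0.688, 0.726, -0.016, 0.016]
force: [1.5, -2.1, -1.5]
finger_gap: 0.221
gripper_force: 45.5
```

>>> {"name": "drive_tool", "arguments": {"plan": [[0.002, 0.0002, 0.0003, 0, 0, 0, -1], [0.002, 0.0002, 0, 0, 0, 0, -1], [0.002, 0, 0, 0, 0, 0, -1], [0.002, 0, 0, 0, 0, 0, -1], [0.002, 0, 0, 0, 0, 0, -1], [0.002, 0, 0, 0, 0, 0, -1]]}}

```text
t: 15.2
tcp_pos: [0.4636, 0.1846, 0.2277]
tool_rot: [0.688, 0.726, -0.016, 0.016]
force: [0.6, -2.0, -1.6]
finger_gap: 0.224
gripper_force: 45.5
```

>>> {"name": "drive_tool", "arguments": {"plan": [[0.002, 0, 0, 0, 0, 0, -1], [0.002, 0, 0, 0, 0, 0, -1], [0.002, 0, 0, 0, 0, 0, -1], [0.002, 0, 0, 0, 0, 0, -1], [0.002, 0, 0, 0, 0, 0, -1]]}}

```text
t: 15.7
tcp_pos: [0.463, 0.1929, 0.2272]
tool_rot: [0.687, 0.726, -0.017, 0.018]
force: [1.2, -7.6, -1.5]
finger_gap: 0.227
gripper_force: 45.5
```

>>> {"name": "drive_tool", "arguments": {"plan": [[0.002, 0, 0, 0, 0, 0, -1], [0.002, 0, 0, 0, 0, 0, -1], [0.002, 0, 0, 0, 0, 0, -1], [0.002, 0, 0, 0, 0, 0, -1], [0.002, 0, 0, 0, 0, 0, -1]]}}

```text
t: 16.2
tcp_pos: [0.4624, 0.2027, 0.2267]
tool_rot: [0.687, 0.726, -0.017, 0.018]
force: [1.0, -8.3, -1.5]
finger_gap: 0.223
gripper_force: 45.5
```

>>> {"name": "drive_tool", "arguments": {"plan": [[0.002, 0, 0.0002, 0, 0, 0, -1], [0.002, 0, 0, 0, 0, 0, -1], [0.002, 0, 0, 0, 0, 0, -1], [0.002, 0, 0, 0, 0, 0, -1], [0.002, 0, 0, 0, 0, 0, -1], [0.002, 0, 0, 0, 0, 0, -1]]}}

```text
t: 16.8
tcp_pos: [0.4618, 0.2146, 0.2259]
tool_rot: [0.687, 0.726, -0.018, 0.018]
force: [0.5, -7.5, -0.7]
finger_gap: 0.223
gripper_force: 45.5
```

>>> {"name": "drive_tool", "arguments": {"plan": [[0.002, 0, 0, 0, 0, 0, -1], [0.002, 0, 0, 0, 0, 0, -1], [0.002, 0, 0, 0, 0, 0, -1], [0.001, 0, 0, 0, 0, 0, -1], [0.001, 0, 0, 0, 0, 0, -1]]}}

```text
t: 17.3
tcp_pos: [0.4613, 0.2226, 0.2255]
tool_rot: [0.687, 0.726, -0.018, 0.018]
force: [2.0, -7.6, -0.9]
finger_gap: 0.229
gripper_force: 45.5
```

>>> {"name": "drive_tool", "arguments": {"plan": [[0.001, 0, 0, 0, 0, 0, -1], [0.001, 0, 0, 0, 0, 0, -1]]}}

```text
t: 17.5
tcp_pos: [0.4612, 0.2245, 0.2255]
tool_rot: [0.687, 0.726, -0.018, 0.018]
force: [1.5, -7.8, -0.6]
finger_gap: 0.227
gripper_force: 45.5
```

>>> {"name": "drive_tool", "arguments": {"plan": [[0.001, 0, 0, 0, 0, 0, -1], [0.001, 0, 0, 0, 0, 0, -1]]}}

```text
t: 17.7
tcp_pos: [0.4611, 0.2265, 0.2254]
tool_rot: [0.687, 0.726, -0.018, 0.018]
force: [0.8, -8.3, -1.4]
finger_gap: 0.222
gripper_force: 45.5
```

>>> {"name": "drive_tool", "arguments": {"plan": [[0.001, 0, 0, 0, 0, 0, -1], [0.001, 0, 0, 0, 0, 0, -1]]}}

```text
t: 17.9
tcp_pos: [0.461, 0.2285, 0.2253]
tool_rot: [0.687, 0.726, -0.018, 0.018]
force: [1.4, -7.1, -0.7]
finger_gap: 0.224
gripper_force: 45.5
```

>>> {"name": "drive_tool", "arguments": {"plan": [[0.0007, 0, 0, 0, 0, 0, -1], [0.0007, 0, 0, 0, 0, 0, -1]]}}

```text
t: 18.1
tcp_pos: [0.4609, 0.2299, 0.2252]
tool_rot: [0.687, 0.726, -0.018, 0.018]
force: [-0.3, -6.7, -0.5]
finger_gap: 0.222
gripper_force: 45.5
```

>>> {"name": "drive_tool", "arguments": {"plan": [[0.0007, 0, 0, 0, 0, 0, -1], [0.0007, 0, 0, 0, 0, 0, -1]]}}

```text
t: 18.3
tcp_pos: [0.4608, 0.2313, 0.2251]
tool_rot: [0.687, 0.726, -0.018, 0.018]
force: [0.8, -7.0, -1.5]
finger_gap: 0.222
gripper_force: 45.5
```

>>> {"name": "drive_tool", "arguments": {"plan": [[0.0005, 0, 0, 0, 0, 0, -1], [0.0005, 0, 0, 0, 0, 0, -1]]}}

```text
t: 18.5
tcp_pos: [0.4607, 0.2323, 0.2251]
tool_rot: [0.687, 0.726, -0.018, 0.018]
force: [1.3, -7.1, -0.5]
finger_gap: 0.22
gripper_force: 45.5
```

>>> {"name": "drive_tool", "arguments": {"plan": [[0.0005, 0, 0, 0, 0, 0, -1], [0.0005, 0, 0, 0, 0, 0, -1]]}}

```text
t: 18.7
tcp_pos: [0.4607, 0.2333, 0.225]
tool_rot: [0.687, 0.726, -0.018, 0.018]
force: [0.9, -7.2, -1.1]
finger_gap: 0.228
gripper_force: 45.5
```

>>> {"name": "drive_tool", "arguments": {"plan": [[0.0005, 0, 0, 0, 0, 0, -1], [0.0005, 0, 0, 0, 0, 0, -1]]}}

```text
t: 18.9
tcp_pos: [0.4606, 0.2343, 0.225]
tool_rot: [0.687, 0.726, -0.018, 0.018]
force: [0.9, -6.8, -1.1]
finger_gap: 0.226
gripper_force: 45.5
```

>>> {"name": "drive_tool", "arguments": {"plan": [[0.0005, 0, 0, 0, 0, 0, -1], [0.0005, 0, 0, 0, 0, 0, -1]]}}

```text
t: 19.1
tcp_pos: [0.4606, 0.2353, 0.2249]
tool_rot: [0.687, 0.726, -0.018, 0.018]
force: [1.2, -7.9, -0.8]
finger_gap: 0.226
gripper_force: 45.5
```

>>> {"name": "drive_tool", "arguments": {"plan": [[0.0005, 0, 0, 0, 0, 0, -1], [0.0005, 0, 0, 0, 0, 0, -1]]}}

```text
t: 19.3
tcp_pos: [0.4605, 0.236, 0.2249]
tool_rot: [0.687, 0.726, -0.018, 0.018]
force: [0.1, -9.3, -0.8]
finger_gap: 0.224
gripper_force: 45.5
```

>>> {"name": "drive_tool", "arguments": {"plan": [[0.0005, 0, 0, 0, 0, 0, -1], [0.0005, 0, 0, 0, 0, 0, -1]]}}

```text
t: 19.5
tcp_pos: [0.4603, 0.2361, 0.2247]
tool_rot: [0.687, 0.726, -0.019, 0.018]
force: [1.3, -11.6, -2.0]
finger_gap: 0.225
gripper_force: 45.5
```

>>> {"name": "drive_tool", "arguments": {"plan": [[0.0005, 0, 0, 0, 0, 0, -1], [0.0005, 0, 0, 0, 0, 0, -1]]}}

```text
t: 19.7
tcp_pos: [0.4602, 0.2362, 0.2246]
tool_rot: [0.687, 0.726, -0.02, 0.019]
force: [0.8, -14.2, -2.0]
finger_gap: 0.222
gripper_force: 45.5
```

The force climbed from 7 to 14 N with no movement, so it is closed up at the boss. I ease the push off, open the fingers and go straight up.

>>> {"name": "drive_tool", "arguments": {"plan": [[-0.001, 0, 0, 0, 0, 0, -1], [-0.001, 0, 0, 0, 0, 0, -1], [-0.0015, 0, 0, 0, 0, 0, -1], [0, 0, 0, 0, 0, 0, -1], [0, 0, 0, 0, 0, 0, -1]], "newtons": 20}}

```text
t: 20.2
tcp_pos: [0.4607, 0.2358, 0.2251]
tool_rot: [0.688, 0.726, -0.017, 0.017]
force: [0.8, -5.9, -1.4]
finger_gap: 0.225
gripper_force: 45.5
```

```bash
python3 - <<'E'
from h import *
to([.4609,.2327,.2263])
s=snap('side','side5')
cv2.imwrite('pics/c5.png',cv2.resize(s['image'][130:255,180:340,::-1],None,fx=4.8,fy=4.8,interpolation=cv2.INTER_CUBIC))
E
```

```text
t 20.2 tcp [0.4607 0.2358 0.2251] xang 93.09 tilt M: [ 0.0017 -0.0473 -0.9989] F [ 0.82 -5.85 -1.37] T [-1.002 -0.106 -0.012] gap 0.225 gf 45.5
shift [-0.0032  0.0001 -0.0011]
```

View pics/c5.png

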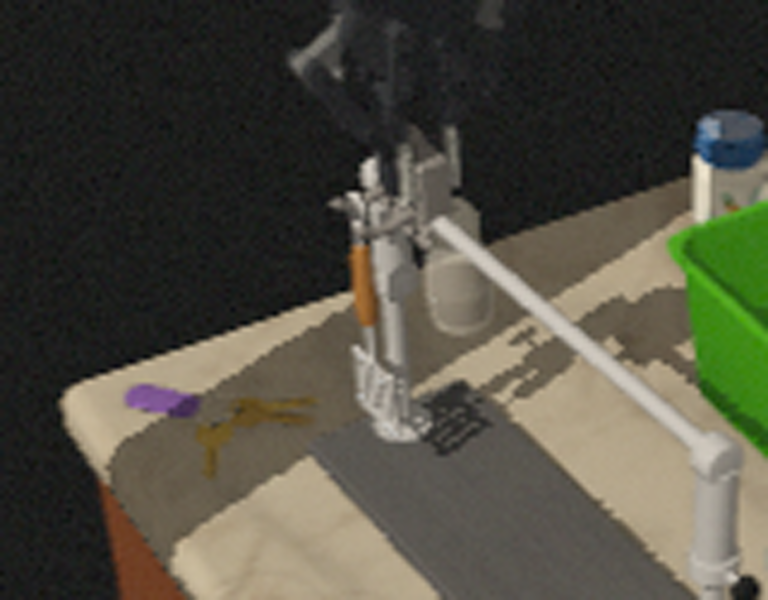

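The spare hook is at crop (430,185), snug against the other at (400,160), which is at the left boss (372,170). Nothing stands between the open fingers and straight up.

>>> {"name": "drive_tool", "arguments": {"plan": [[0, 0, 0, 0, 0, 0, -0.45], [0, 0, 0, 0, 0, 0, -0.35], [0, 0, 0, 0, 0, 0, -0.25], [0, 0, 0, 0, 0, 0, -0.2], [0, 0, 0, 0, 0, 0, -0.2]]}}

```text
t: 20.75
tcp_pos: [0.4609, 0.2369, 0.2253]
tool_rot: [0.688, 0.726, -0.015, 0.016]
force: [-0.2, 0.0, -0.2]
finger_gap: 0.394
gripper_force: 0.0
```

>>> {"name": "drive_tool", "arguments": {"plan": [[0, 0, -0.004, 0, 0, 0, -0.2], [0, 0, -0.008, 0, 0, 0, -0.2], [0, 0, -0.012, 0, 0, 0, -0.2], [0, 0, -0.02, 0, 0, 0, -0.2], [0, 0, -0.03, 0, 0, 0, -0.2], [0, 0, -0.03, 0, 0, 0, -0.2], [-0.04, 0, 0, 0, 0, 0, -0.2], [-0.05, 0, 0, 0, 0, 0, -0.2], [-0.05, 0, 0, 0, 0, 0, -0.2], [-0.05, 0, 0, 0, 0, 0, -0.2]]}}

```text
t: 21.75
tcp_pos: [0.4708, 0.0503, 0.3393]
tool_rot: [0.687, 0.726, -0.015, 0.017]
force: [0.9, 0.4, -0.1]
finger_gap: 0.401
gripper_force: 0.0
```

>>> {"name": "drive_tool", "arguments": {"plan": [[-0.05, 0, 0, 0, 0, 0, -0.2], [-0.05, 0, 0, 0, 0, 0, -0.2], [-0.05, 0, 0, 0, 0, 0, -0.2], [-0.05, 0, 0, 0, 0, 0, -0.2], [-0.05, 0, 0, 0, 0, 0, -0.2], [-0.05, 0, 0, 0, 0, 0, -0.2], [0, 0, 0, 0, 0, 0, -0.2], [0, 0, 0, 0, 0, 0, -0.2], [0, 0, 0, 0, 0, 0, -0.2]]}}

```text
t: 22.65
tcp_pos: [0.4865, -0.2464, 0.3517]
tool_rot: [0.688, 0.726, -0.015, 0.016]
force: [-0.1, -0.3, 0.7]
finger_gap: 0.401
gripper_force: 0.0
```

```bash
python3 - <<'E'
from h import *
to([.4609,.2327,.2263])
s=snap('side','side6');t=snap('top','top6')
a=cv2.resize(s['image'][130:240,190:310,::-1],(480,440),interpolation=cv2.INTER_CUBIC)
b=cv2.resize(t['image'][215:265,175:235,::-1],(312,260),interpolation=cv2.INTER_CUBIC)
o=np.zeros((440,792,3),np.uint8);o[:,:480]=a;o[:260,480:]=b
cv2.imwrite('pics/c6.png',o)
T0=load('top0')
for s_ in(T0,t):
    z=[(u,max(pz(s_,u,v,0)[2] for v in range(234,243))) for u in range(180,235)]
    print([(u,round(float(x)*1000)) for u,x in z])
    d=[at(s_,u,v,.016).round(3) for u,v in[]]
E
```

```text
t 22.65 tcp [ 0.4865 -0.2464  0.3517] xang 93.09 tilt M: [ 0.0024 -0.0447 -0.999 ] F [-0.12 -0.27  0.66] T [ 0.026  0.025 -0.006] gap 0.401 gf 0.0
shift [4.849e-01 3.000e-04 1.039e-01]
[(180, 202), (181, 203), (182, 201), (183, 201), (184, 205), (185, 200), (186, 203), (187, 200), (188, 196), (189, 194), (190, 195), (191, 197), (192, 195), (193, 198), (194, 198), (195, 195), (196, 198), (197, 197), (198, 198), (199, 198), (200, 195), (201, 196), (202, 196), (203, 198), (204, 200), (205, 234), (206, 235), (207, 235), (208, 235), (209, 236), (210, 236), (211, 236), (212, 236), (213, 236), (214, 237), (215, 236), (216, 234), (217, 236), (218, 233), (219, 226), (220, 219), (221, 209), (222, 199), (223, 200), (224, 201), (225, 200), (226, 200), (227, 198), (228, 199), (229, 198), (230, 201), (231, 201), (232, 200), (233, 201), (234, 201)]Traceback (most recent call last):
  File "<stdin>", line 11, in <module>
ValueError: cannot convert float NaN to integer
```

View pics/c6.png

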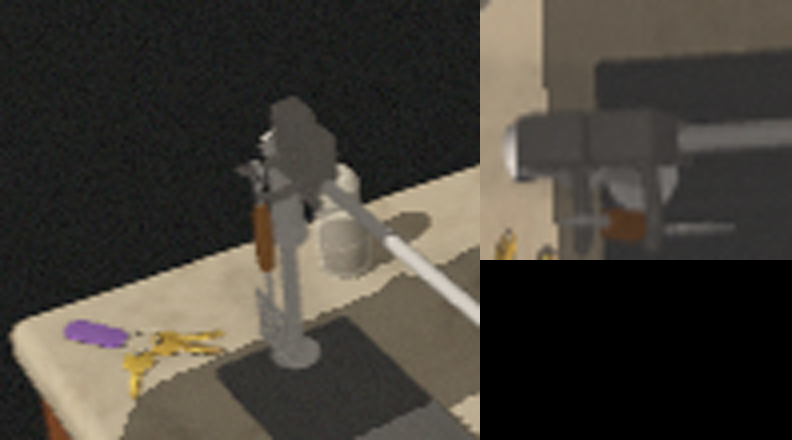

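The picture shows both hooks closed up against the left boss: in the top crop they span px 517–678 with only a seam at 585. The pegs point to the front and the gripper is well clear.

```bash
python3 -c "
from h import *
print(manip.sign_off())"
```

```text
the job is handed in; nothing more can be done
None
```

The spare grey hook is snapped onto the rail and both hooks are closed up against the left-hand boss, as the last pictures show; the arm is clear and the job is handed in, with no verdict returned yet.

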